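# Make up a card forme in the chase

### The arm

A 6-joint arm with a two-finger parallel gripper is mounted at the origin on a cart in front of the work surface, level with it; the furniture and walls round the work are solid. World frame = base frame: x ahead of the robot, y to its left, z up, the work surface at z = 0. Lengths are in mm, angles in rad, forces in N, time in s.
With the tool pointing down it reaches from about 275 to 750 mm from the base axis. Payload 10.2 kg.
Tool frame: the origin (TCP) lies at the very end of the fingers, on their centre line; the grasp point (between the pads) lies 19 mm behind it; z points along the fingers, y is the line along which they close (so a half turn about z gives the same grasp; the last joint's range is limited). The gripper opens to 85 mm and grips with 20 to 120 N. Pads are 22 mm wide; open, the fingers measure 114 mm over their backs; the gripper's body (76 mm by 85 mm) begins 54 mm behind the grasp point. The pads swing forward as they close: fully open they stand 13 mm farther back than shut.
Start: joints at [-1.379, 0.313, 1.498, -0, 1.331, -0.223], TCP at [211.567, -480.49, 209.394] pointing down, gripper open.
Joint ranges: [-2.94, 2.94], [-0.97, 2.17], [0.19, 2.56], [-1.23, 4.37], [0.02, 3.11], [-2.88, 2.88]. Speed limits (rad/s): [2.39, 2.39, 3.01, 3.14, 3.14, 3.14].

### API

Orientations are given as a unit quaternion [w, x, y, z].
In Python, from rig import * gives the robot as it stands. The module is installed in compiled form; this text tells all that it offers.
- The arm moves only by the shell command python3 -m crank 'ROWS' [FORCE]. ROWS is JSON, a list that holds one entry, the list of rows, each a list of 7 numbers: the shift along the tool's x, y, z in units of 25 mm (1.0 is 25 mm), then the turn, a rotation vector about the tool's x, y, z in units of 8 degrees (1.0 is 8 degrees), then the finger opening in mm, from 0 to 85.4. A call has exactly 8 rows; each row shifts and turns the commanded pose from where the row before left it, along the tool's axes as they then stand; what a row does not reach is not made up. A row lasts 1/10 s, in which the tool goes at most 50 mm and 8.59 degrees, less where a joint would pass 70% of its speed; a pose out of reach is approached as far as the arm can. A call is refused whole if a number of a shift passes 1 or a number of a turn 1, either way. A call with a gripper value outside its range is refused whole. The fingers move at their own pace and stop on an object; FORCE is the grip in N (left out, the last holds). Time passes only in rows, so rows that do not move let the fingers close, or fill a call up. It gives the time, the measured TCP pose, the force, the opening and the grip force at its end, in the units of the state.
- sense(): the state, without advancing time (a new reading comes with each control period).
- capture(name): name is "side" or "top"; returns the picture (400x640x3 uint8, blue, green, red); there is no depth.
- camera_model(name): a dict with "fx", "fy", "cx", "cy" (pixels), "world_from_camera" (4x4, takes a point from camera to world coordinates). Camera axes: x right, y up, looking along -z (the intrinsics and any distortion apply to the point x, -y, -z); pixel columns grow to the right and rows downward; lengths in mm; the calibration is good to about 2 mm. A picture is of the moment at which its call begins. camera_model takes no time and is no camera call.
- finish_job(): hands the job in; it is judged then, once.
The state is a dict: "time_s": time; "joints": joint angles; "dq": joint speeds; "tau": joint torques, N m; "eef_pos": TCP position; "ee_rot": TCP orientation; "force": force on the tool from outside, world axes, zero at the start; "wrist_torque": the same for the moment, N m; "grip_width": opening from 0.0 (shut) to 1.0 (fully open); "grip_force": force on a finger pad.
Only numpy, scipy, OpenCV 4.12 (cv2) and the standard library are available. Lean on these libraries where they do the work, as an engineer would, in place of code of your own. Each camera call takes 0.05 s, during which the arm holds its last target. There are 200 camera calls.

### The job

Make up the card forme in the dark steel chase on the bench: stand the picture block in the wide bay between the two middle bars, the long line of type in the long slot on one side of it and the short ornament line in the short slot on the other, all face up, upright and right down on the bench. Only when these three are in, lay the quoin flat in the open gap between the end bar and the chase's right rail, lengthwise and about halfway along, ready for locking up.

Things in the scene. Friction and masses are not known exactly. Their poses are not given: they have to be found in the camera images.
- chase: Fixed dark steel frame, no floor; rails 11 mm high. Origin: bench level, middle of the picture bay; x away from robot, y left, z up. Bars 34 wide, 112 long (x), 10 high at y 49, -49, -101 mm. Picture bay between the first two: y -32 to 32, x -48 to 48 (wooden strips 10 high at its ends). Quoin gap between end bar and right rail: y -150 to -118, x -58 to 58. Outside: x -72 to 72, y -164 to 98.
- long_slot: The thin bright metal quads (10 mm high, 4 mm long) that close both ends of the long slot, fixed. Slot: 108 mm along x, 18 mm along y, walls 10 to 11 mm high, bench as its floor. Origin: middle of the slot, bench level; axes as the chase's. It lies beyond the left or right middle bar, at chase y = 75 or -75 mm; this changes from start to start.
- short_slot: The thick bright metal quads (10 mm high, 18 mm long) that close both ends of the short slot, fixed. Slot: 80 mm along x, 18 mm along y, walls 10 to 11 mm high, bench as its floor. Origin: middle of the slot, bench level; axes as the chase's. It lies on the other side of the picture bay from the long slot, at chase y = -75 or 75 mm.
- type_line: Loose line of cast type, a bright metal strip with a dark face on top, standing on edge: 11 mm thick (its x), 100 mm long (its y), 25 mm high, 0.1 kg. Origin: middle of its underside; z up when face up. Grip it across its thickness.
- ornament_line: Loose short ornament line, a bright metal strip with a row of small dark dots and diamonds on top, standing on edge: 11 mm thick (its x), 72 mm long (its y), 24 mm high, 0.08 kg. Origin: middle of its underside; z up when face up. Grip it across its thickness.
- picture_block: Loose mounted picture block, a plywood base with a metal plate on top that bears a raised flower in a frame: 56 mm wide (its x), 84 mm long (its y), 23 mm high, 0.16 kg. Origin: middle of its underside; z up when face up. Either way round will do.
- quoin: Loose quoin, a plain dark steel block with a round key hole in its top: 24 mm wide (its x), 52 mm long (its y), 17 mm high, 0.1 kg. Origin: middle of its underside; z up as it lies. Beware on the way: behind the loose pieces stands a fixed green corner rounder (not part of the job); its red lever ball juts out to world x 0.65, y 0.235, 290 mm high, level with a gripper's  carry round it.
Things that resemble listed ones, but are neither listed nor needed, are in the scene too. What is shaped like the picture_block but red is not meant.

How it is judged (in metres and radians):
On the way, in this order (a step that is already met when the one before it is completed fails the run):
1. picture block, type line and ornament line stand in their places in the chase (x of type_line in the frame of long_slot between -0.008 and 0.008 m and y of type_line in the frame of long_slot between -0.008 and 0.008 m and height (world z) of each of type_line, ornament_line, picture_block below 0.004 m and angle between each of type_line, ornament_line, picture_block's own z axis and vertical below 0.1 rad and angle between the y axis of each of type_line, ornament_line, picture_block and the x axis of chase, either way round below 0.2 rad and x of ornament_line in the frame of short_slot between -0.008 and 0.008 m and y of ornament_line in the frame of short_slot between -0.008 and 0.008 m and x of picture_block in the frame of chase between -0.01 and 0.01 m and y of picture_block in the frame of chase between -0.008 and 0.008 m), for 0.2 s.
2. then the quoin lies in the gap between the end bar and the right rail (x of quoin in the frame of chase between -0.015 and 0.015 m and y of quoin in the frame of chase between -0.142 and -0.126 m and height (world z) of quoin below 0.004 m and angle between quoin's own z axis and vertical below 0.1 rad and angle between the y axis of quoin and the x axis of chase, either way round below 0.2 rad), for 0.2 s.
At the end, for the whole second after the job is handed in: Type line in the long slot, ornament line in the short one (within 8 mm of the middle), picture block in its bay (10 mm along, 8 across), quoin, put in last, in its gap (15 mm along, 8 across); all square to 0.2 rad, face up, under 4 mm off the bench, released, at rest (all of step 1 and all of step 2 and linear speed of each of type_line, ornament_line, picture_block, quoin below 0.01 m/s); the robot touches nothing.
It also fails if it takes over 109 s, if anything falls off the work surface, if the arm or the gripper's body presses on something with over 40 N, if the wrist force passes 120 N, or if a joint passes its speed limit or range.

## Working session

There is one attempt and no reset: what is moved stays moved. The work goes in short steps, Python scripts to look and compute and a shell command to move; the robot and the scene stay as the last step left them, time stands still between calls to the robot, and variables do not carry over. Pictures are saved under pics/ and viewed, at most 14 in all, crops included, and the job is handed in when it is done.

```bash
mkdir -p pics; python3 - <<'E'
from rig import *
import cv2,numpy as np
for n in("top","side"):
    cv2.imwrite(f"pics/{n}0.png",capture(n)); m=camera_model(n)
    print(n,{k:(np.round(v,3).tolist()) for k,v in m.items()})
s=sense();print(s)
E
```

```text
top {'fx': 514.5, 'fy': 514.5, 'cx': 319.635, 'cy': 194.957, 'world_from_camera': [[-0.008, 0.98, -0.197, 303.631], [-1.0, -0.006, 0.009, 166.98], [0.008, 0.197, 0.98, 1047.72], [0.0, 0.0, 0.0, 1.0]]}
side {'fx': 422.641, 'fy': 422.641, 'cx': 319.293, 'cy': 191.306, 'world_from_camera': [[-0.795, 0.349, -0.497, -9.623], [-0.607, -0.436, 0.665, 865.753], [0.016, 0.83, 0.558, 621.049], [0.0, 0.0, 0.0, 1.0]]}
{'time_s': 0.1, 'joints': array([-1.37940438e+00,  3.13367723e-01,  1.49830848e+00,  6.51413990e-06,
        1.33101030e+00, -2.23361831e-01]), 'dq': array([ 0.00188379, -0.00126687, -0.00294629, -0.00080469,  0.00012827,
        0.00027542]), 'tau': array([ 2.09749684e-03, -4.12899613e+01, -2.60141587e+01, -1.53204819e-04,
        3.08575836e-03, -1.03596346e-05]), 'eef_pos': array([ 211.51918581, -480.24646685,  208.92560287]), 'ee_rot': array([-5.46804216e-04,  9.78574376e-01,  2.05892912e-01,  1.19052404e-05]), 'force': array([ 0.88016506,  0.18836597, -0.59817307]), 'wrist_torque': array([ 0.01218298,  0.01764247, -0.0447576 ]), 'grip_force': 0.0, 'grip_width': 0.9993311495221785}
```

View pics/top0.png

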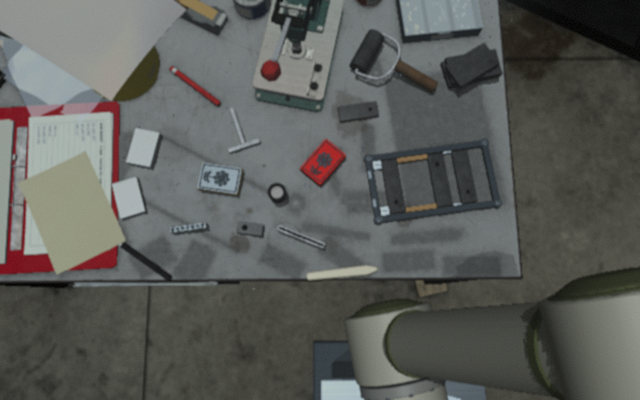

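View pics/side0.png

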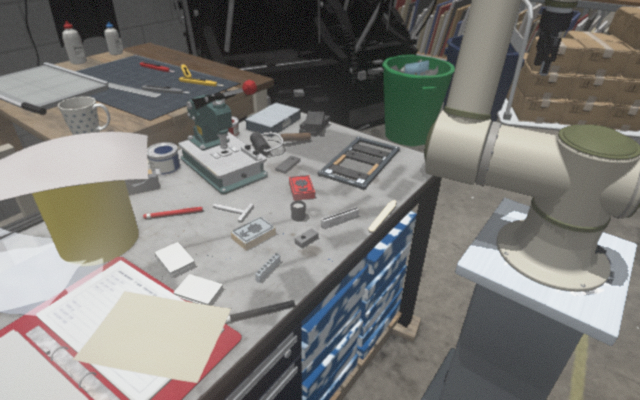

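The top view shows:
- the chase at about (432,182)
- the picture block at (220,179); the red one at (323,162) is not meant
- a dotted strip at (190,228), which is the ornament line
- a long strip at (301,237), which is the type line
- two quoin candidates, at (250,229) and (358,112)

The quoin at (250,229) is about 26x12 px, which fits 52x24 mm. The other is too big. I'll confirm in an enlarged crop.

```bash
python3 - <<'E'
import cv2,numpy as np
a=cv2.imread("pics/top0.png")
c1=cv2.resize(a[90:250,160:360],None,fx=4,fy=4,interpolation=cv2.INTER_CUBIC)[:600]
cv2.imwrite("pics/c1.png",cv2.resize(a[100:250,160:360],(800,600),interpolation=cv2.INTER_CUBIC))
cv2.imwrite("pics/c2.png",cv2.resize(a[130:235,360:500],(800,600),interpolation=cv2.INTER_CUBIC))
E
```

```text
(no output)
```

View pics/c1.png

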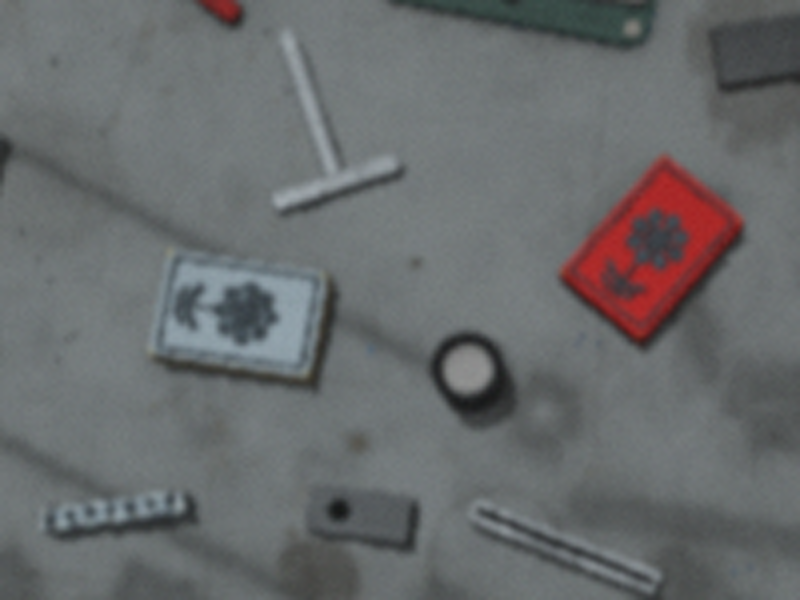

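View pics/c2.png

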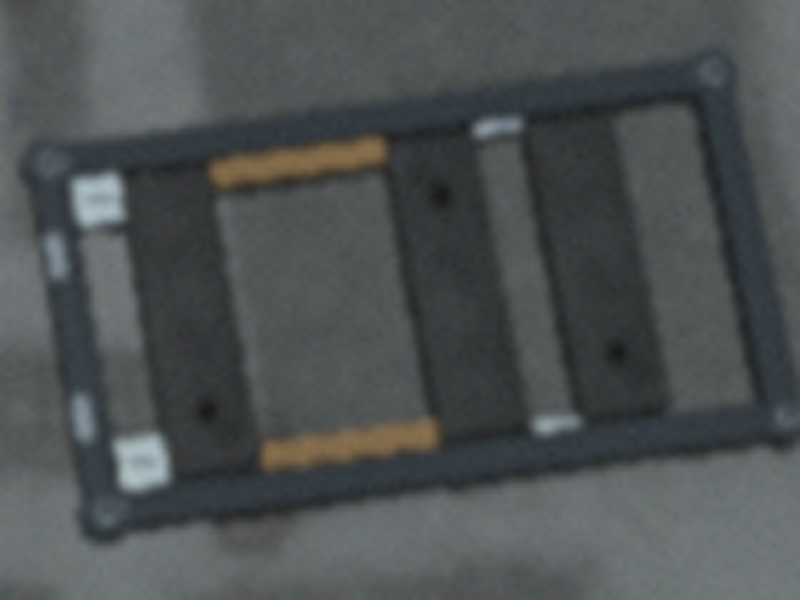

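The crops show the metal-faced flower block at (220,179), with the red one excluded. The quoin is at (250,229), a dark block about 52x24 mm with a round hole; the larger bar at (358,112) has no matching size. The thin quads are on the right of the chase, so the long slot is at y=-75 and the short slot at +75. Next I'll measure positions.

```bash
cat > h.py <<'E'
from rig import *
import cv2,numpy as np
from scipy.spatial.transform import Rotation as R
def ray(n,p,z):
    m=camera_model(n); W=np.array(m["world_from_camera"])
    d=W[:3,:3]@np.array([(p[0]-m["cx"])/m["fx"],-(p[1]-m["cy"])/m["fy"],-1]); o=W[:3,3]
    return (o+d*(z-o[2])/d[2])[:2]
def proj(n,P):
    m=camera_model(n); W=np.array(m["world_from_camera"]); c=W[:3,:3].T@(np.array(P,float)-W[:3,3])
    return np.array([m["cx"]+m["fx"]*c[0]/-c[2], m["cy"]+m["fy"]*c[1]/c[2]])
def rot(): q=sense()["ee_rot"]; return R.from_quat([q[1],q[2],q[3],q[0]]).as_matrix()
def go(x,y,z,yaw):   # yaw = world direction (deg) of tool closing (y) axis, mod 180
    s=sense(); M=rot(); d=(M.T@(np.array([x,y,z])-s["eef_pos"]))/25
    cur=np.degrees(np.arctan2(M[1,1],M[0,1])); t=(yaw-cur+90)%180-90
    # fix tilt + yaw: target tool frame
    a=np.radians(cur+t); ty=np.array([np.cos(a),np.sin(a),0]); tz=np.array([0,0,-1.]); T=np.stack([np.cross(ty,tz),ty,tz],1)
    rv=np.degrees(R.from_matrix(M.T@T).as_rotvec())/8
    print("shift",d.round(2),"turn",rv.round(2),"| at",s["eef_pos"].round(1),"yaw",round(cur,1),"j6",s["joints"][5].round(2),"t",round(s["time_s"],1),"grip",round(s["grip_width"]*85.4,1),round(s["grip_force"]),"F",s["force"].round(1))
E
python3 - <<'E'
from h import *
a=cv2.imread("pics/top0.png")
b=np.array([(50,163),(712,70),(788,418),(106,513)])/5.714+[360,130]
P=np.array([ray("top",p,11) for p in b-0.4]); print(P.round(1))
v=(P[0]-P[1])+(P[3]-P[2]); w=(P[0]-P[3])+(P[1]-P[2])
print("lens",[np.linalg.norm(P[i]-P[(i+1)%4]).round(1) for i in range(4)],"y yaw",np.degrees(np.arctan2(v[1],v[0])),"x yaw",np.degrees(np.arctan2(w[1],w[0])))
print("centre",P.mean(0))
def c1(pts,z,n):
    Q=np.array([ray("top",np.array(p)/4+[160,100]-0.4,z) for p in pts]); e=Q[1]-Q[0]+Q[2]-Q[3]
    print(n,Q.mean(0).round(1),"long yaw",np.degrees(np.arctan2(e[1],e[0])).round(1),"L",np.linalg.norm(e)/2,"W",np.linalg.norm(Q[3]-Q[0]+Q[2]-Q[1])/2)
c1([(170,250),(328,268),(313,376),(153,352)],23,"block")
c1([(42,513),(184,489),(188,510),(46,533)],24,"orn")
c1([(312,486),(417,497),(413,543),(308,533)],17,"quoin")
c1([(478,500),(662,575),(654,592),(470,518)],25,"type")
g=cv2.cvtColor(a,cv2.COLOR_BGR2GRAY)
for n,(u0,v0,u1,v1),z in(("block",(190,150,255,205),23),("orn",(165,215,215,240),24),("type",(270,218,335,252),25)):
    m=cv2.morphologyEx((g[v0:v1,u0:u1]>np.median(g[v0:v1,u0:u1])+25).astype(np.uint8),cv2.MORPH_CLOSE,np.ones((5,5)))
    c=max(cv2.findContours(m,0,2)[0],key=cv2.contourArea); q=cv2.boxPoints(cv2.minAreaRect(c))+[u0,v0]
    Q=np.array([ray("top",p,z) for p in q]); i=np.argmax([np.linalg.norm(Q[0]-Q[1]),np.linalg.norm(Q[1]-Q[2])]); e=Q[i+1]-Q[i]
    print(n,Q.mean(0).round(1),np.degrees(np.arctan2(e[1],e[0])).round(1),np.linalg.norm(e).round(1))
E
```

```text
[[ 589.2   55.2]
 [ 623.2 -189.7]
 [ 492.8 -207.8]
 [ 459.9   38.6]]
lens [np.float64(247.2), np.float64(131.7), np.float64(248.6), np.float64(130.3)] y yaw 97.75569132574029 x yaw 7.620912379069024
centre [541.26951401 -75.91817657]
block [546.8 361.1] long yaw -98.0 L 82.19547164551734 W 55.393422269926134
orn [444.3 420.6] long yaw -80.8 L 71.27743212478141 W 10.623283240518157
quoin [442.6 297.9] long yaw -96.1 L 53.2433090379085 W 23.626518281345106
type [425.1 195.4] long yaw -112.5 L 99.24456682417997 W 9.604083010331719
block [546.2 362.2] -98.7 69.3
orn [447.3 409.4] -78.9 39.3
type [437.6 228.4] -179.7 8.0
```

```bash
python3 -c "
from h import *
go(425.1,195.4,100,-22.5)"
```

```text
shift [ 18.71 -21.29   4.38] turn [-0.01 -0.   -5.47] | at [ 211.5 -480.2  208.9] yaw -66.2 j6 -0.22 t 0.1 grip 85.3 0 F [ 0.9  0.2 -0.6]
```

```bash
A='[[[0.78,-0.89,0.18,0,0,0,50],[0.78,-0.89,0.18,0,0,0,50],[0.78,-0.89,0.18,0,0,0,50],[0.78,-0.89,0.18,0,0,0,50],[0.78,-0.89,0.18,0,0,0,50],[0.78,-0.89,0.18,0,0,0,50],[0.78,-0.89,0.18,0,0,0,50],[0.78,-0.89,0.18,0,0,0,50]]]' ; true
python3 -m crank '[[[0.78,-0.89,0.18,0,0,0,50],[0.78,-0.89,0.18,0,0,0,50],[0.78,-0.89,0.18,0,0,0,50],[0.78,-0.89,0.18,0,0,0,50],[0.78,-0.89,0.18,0,0,0,50],[0.78,-0.89,0.18,0,0,0,50],[0.78,-0.89,0.18,0,0,0,50],[0.78,-0.89,0.18,0,0,0,50]]]' 60
python3 -m crank '[[[0.78,-0.89,0.18,0,0,0,50],[0.78,-0.89,0.18,0,0,0,50],[0.78,-0.89,0.18,0,0,0,50],[0.78,-0.89,0.18,0,0,0,50],[0.78,-0.89,0.18,0,0,0,50],[0.78,-0.89,0.18,0,0,0,50],[0.78,-0.89,0.18,0,0,0,50],[0.78,-0.89,0.18,0,0,0,50]]]'
python3 -m crank '[[[0.78,-0.89,0.18,0,0,0,50],[0.78,-0.89,0.18,0,0,0,50],[0.78,-0.89,0.18,0,0,0,50],[0.78,-0.89,0.18,0,0,0,50],[0.78,-0.89,0.18,0,0,0,50],[0.78,-0.89,0.18,0,0,0,50],[0.78,-0.89,0.18,0,0,0,50],[0.78,-0.89,0.18,0,0,0,50]]]'
python3 -m crank '[[[0,0,0,0,0,-0.8,50],[0,0,0,0,0,-0.8,50],[0,0,0,0,0,-0.8,50],[0,0,0,0,0,-0.8,50],[0,0,0,0,0,-0.8,50],[0,0,0,0,0,-0.8,50],[0,0,0,0,0,-0.67,50],[0,0,0,0,0,0,50]]]'
python3 -c "
from h import *
go(425.1,195.4,12.5,-22.5)"
```

```text
time_s: 0.9
eef_pos: [282.7, -253.4, 173.0]
ee_rot: [-0.0, 0.979, 0.206, -0.0]
force: [-0.2, -0.2, -0.3]
grip_width: 0.585
grip_force: 0.0
time_s: 1.7
eef_pos: [353.7, -27.7, 137.2]
ee_rot: [-0.0, 0.979, 0.206, -0.0]
force: [0.6, 0.0, 0.2]
grip_width: 0.586
grip_force: 0.0
time_s: 2.5
eef_pos: [424.7, 198.1, 101.0]
ee_rot: [0.0, 0.979, 0.206, -0.0]
force: [1.1, -0.8, 0.3]
grip_width: 0.587
grip_force: 0.0
time_s: 3.3
eef_pos: [424.5, 196.8, 101.2]
ee_rot: [-0.0, 0.831, 0.556, -0.0]
force: [-0.1, 0.6, 1.2]
grip_width: 0.582
grip_force: 0.0
shift [-0.04  0.04  3.55] turn [-0.    0.    0.01] | at [424.5 196.8 101.2] yaw -22.4 j6 0.57 t 3.3 grip 49.7 0 F [-0.1  0.6  1.2]
```

```bash

python3 -m crank '[[[-0.04,0.04,0.9,0,0,0,40],[0,0,0.9,0,0,0,40],[0,0,0.9,0,0,0,40],[0,0,0.6,0,0,0,40],[0,0,0.25,0,0,0,40],[0,0,0,0,0,0,40],[0,0,0,0,0,0,40],[0,0,0,0,0,0,40]]]'
python3 -m crank '[[[0,0,0,0,0,0,25],[0,0,0,0,0,0,15],[0,0,0,0,0,0,5],[0,0,0,0,0,0,5],[0,0,0,0,0,0,5],[0,0,0,0,0,0,5],[0,0,0,0,0,0,5],[0,0,0,0,0,0,5]]]' 60
python3 -c "
from h import *
go(425.1,195.4,12.5,-22.5)
for n in('top','side'): cv2.imwrite(f'pics/{n}1.png',capture(n))
a=cv2.imread('pics/side1.png');u,v=proj('side',[425,195,15]).astype(int);print(u,v)
cv2.imwrite('pics/s1.png',cv2.resize(a[v-60:v+60,u-80:u+80],(800,600),interpolation=2))"
```

```text
time_s: 4.1
eef_pos: [425.7, 195.7, 13.4]
ee_rot: [0.0, 0.831, 0.556, 0.001]
force: [0.4, -0.3, -0.3]
grip_width: 0.468
grip_force: 0.0
time_s: 4.9
eef_pos: [425.2, 195.5, 12.6]
ee_rot: [-0.0, 0.831, 0.556, 0.0]
force: [-0.6, -0.1, -0.6]
grip_width: 0.058
grip_force: 0.0
shift [-0.01 -0.    0.01] turn [ 0. -0.  0.] | at [425.2 195.5  12.6] yaw -22.5 j6 0.57 t 4.9 grip 4.9 0 F [-0.6 -0.1 -0.6]
341 216
```

View pics/s1.png

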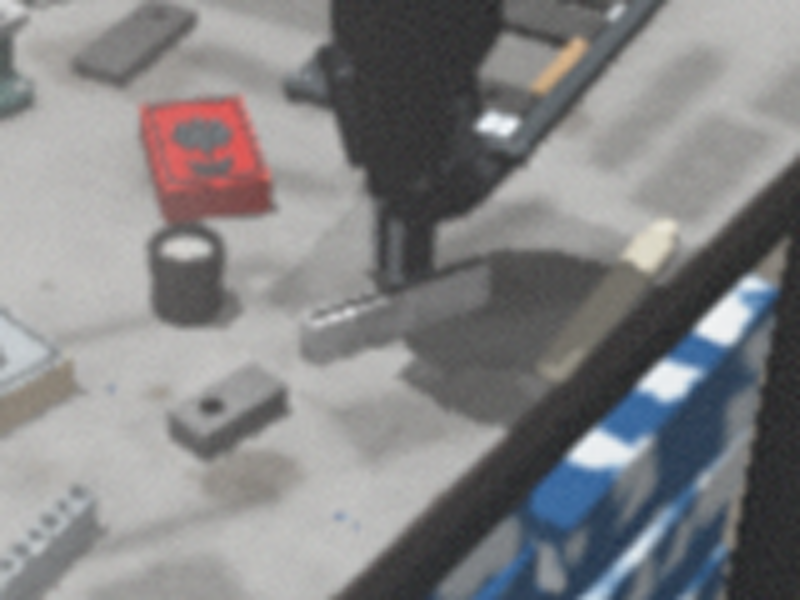

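```bash
python3 - <<'E'
from h import *
a=cv2.imread("pics/top1.png");s=cv2.imread("pics/side0.png")
u,v=proj("top",[425,195,12]).astype(int);print(u,v)
A=cv2.resize(a[190:290,240:340],(400,400),interpolation=2)
B=cv2.resize(s[200:280,240:370],(650,400),interpolation=2)[:, :400]
b0=cv2.resize(s[195:255,295:375],(400,300),interpolation=2)
c=np.zeros((600,800,3),np.uint8);c[:400,:400]=A;c[:400,400:]=cv2.resize(s[210:290,240:320],(400,400),interpolation=2);
c[300:600,400:]=b0 if False else c[300:600,400:]
cv2.imwrite("pics/m1.png",c[:400])
def f(p): return ray("top",p,0)
E
```

```text
301 236
```

View pics/m1.png

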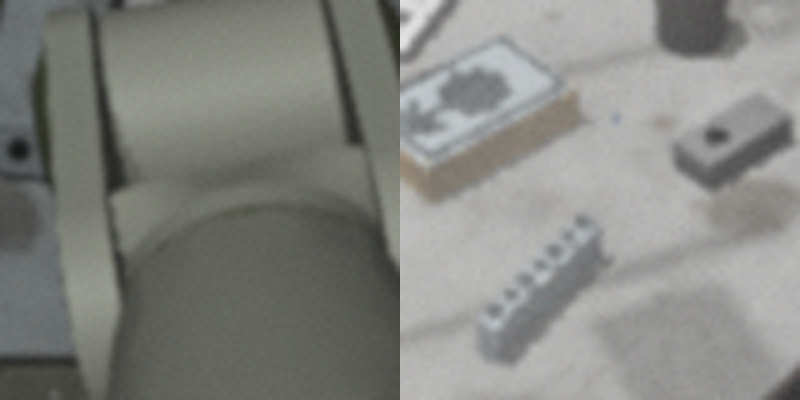

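```bash
python3 - <<'E'
from h import *
for n,p,z,t in(("type",(340,214.6),25,(425.1,195.4)),("orn",(267.8,263.8),24,(444,420.6)),("quoin",(306.5,235.8),17,(442.6,297.9))):
    print(n,ray("side",p,z),t, proj("side",[*t,z]),proj("side",[*t,0]),proj("top",[*t,z]))
m=camera_model("side");print({k:v for k,v in m.items() if k not in("fx","fy","cx","cy","world_from_camera")})
g=cv2.cvtColor(cv2.absdiff(cv2.imread("pics/side0.png"),cv2.imread("pics/side1.png")),6)
E
```

```text
type [423.78084336 202.74242828] (425.1, 195.4) [341.33288728 212.91485426] [340.86267493 221.31221913] [301.01065631 236.11883993]
orn [444.0177459  426.77685578] (444, 420.6) [269.90794544 262.12432162] [270.48571908 270.73031742] [188.39045596 227.5356211 ]
quoin [442.98824016 303.87124368] (442.6, 297.9) [308.32073894 234.5114927 ] [308.31102575 240.36370066] [250.2332114  228.28456057]
{}
```

```bash
python3 - <<'E'
from h import *
a=cv2.imread("pics/side1.png")[190:235,310:370]
cv2.imwrite("pics/z1.png",cv2.resize(cv2.convertScaleAbs(a,alpha=1.8),(800,600),interpolation=2))
E
```

```text
(no output)
```

View pics/z1.png

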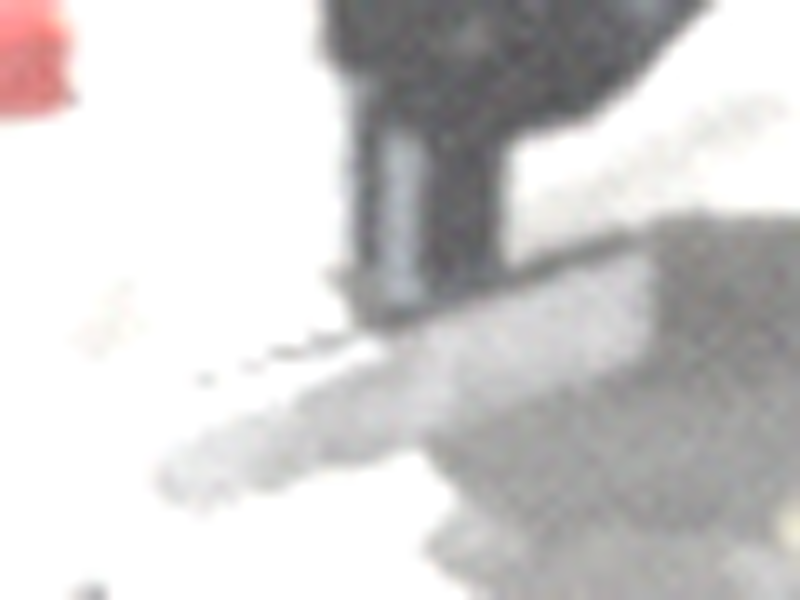

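```bash
python3 - <<'E'
from h import *
a=cv2.imread("pics/side0.png");b=cv2.imread("pics/side1.png")
for (u0,v0,u1,v1) in((318,212,336,232),(285,225,325,250)):
    r=cv2.matchTemplate(a[v0-10:v1+10,u0-12:u1+12],b[v0:v1,u0:u1],cv2.TM_CCOEFF_NORMED); i=np.unravel_index(r.argmax(),r.shape);print(i[1]-12,i[0]-10,r.max())
A=cv2.resize(a[195:240,310:370],(400,300),interpolation=2);B=cv2.resize(b[195:240,310:370],(400,300),interpolation=2)
cv2.imwrite("pics/ab.png",np.hstack([A,B]))
E
```

```text
0 0 0.9127742
0 0 0.99602604
```

View pics/ab.png

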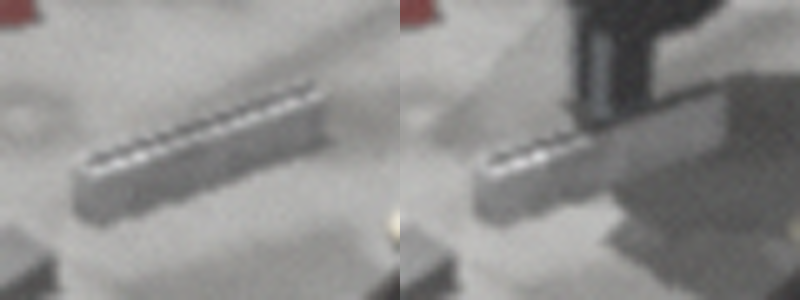

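```bash

python3 -m crank '[[[0,0,0,0,0,0,40],[0,0,0,0,0,0,40],[0,0,0,0,0,0,40],[0,0,0,0,0,0,40],[0,0,0.15,0,0,0,40],[0,0,0.15,0,0,0,40],[0,0,0.05,0,0,0,40],[0,0,0,0,0,0,40]]]'
python3 -m crank '[[[0,0,0,0,0,0,25],[0,0,0,0,0,0,15],[0,0,0,0,0,0,5],[0,0,0,0,0,0,5],[0,0,0,0,0,0,5],[0,0,0,0,0,0,5],[0,0,0,0,0,0,5],[0,0,0,0,0,0,5]]]' 60
python3 -c "
from h import *
b=capture('side')
a=cv2.imread('pics/side1.png')
B=cv2.resize(b[170:230,300:380],(800,600),interpolation=2);cv2.imwrite('pics/g2.png',B)"
```

```text
time_s: 5.8
eef_pos: [425.0, 195.5, 3.6]
ee_rot: [-0.0, 0.831, 0.556, -0.0]
force: [-0.1, -1.0, 0.7]
grip_width: 0.468
grip_force: 0.0
time_s: 6.6
eef_pos: [425.2, 195.5, 3.9]
ee_rot: [0.0, 0.831, 0.556, 0.0]
force: [-0.4, 0.4, 0.0]
grip_width: 0.062
grip_force: 0.0
```

View pics/g2.png

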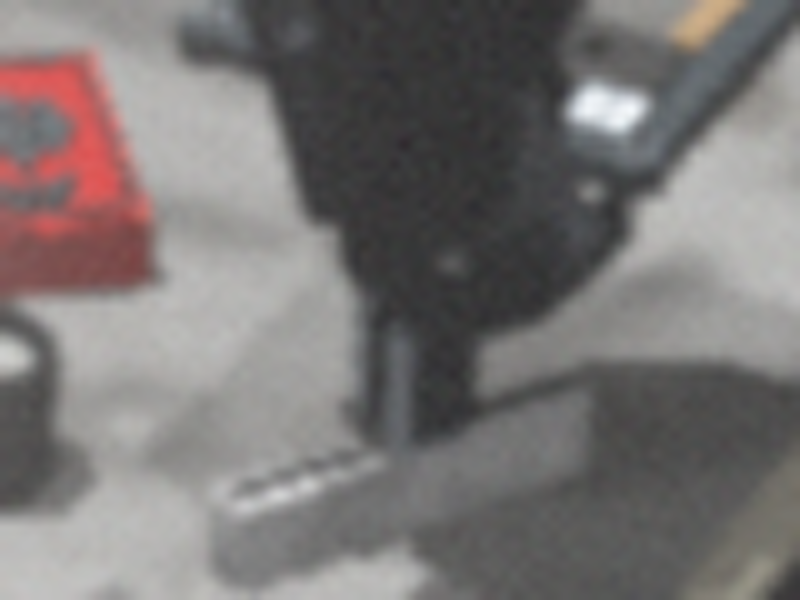

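```bash

python3 -m crank '[[[0,0,-0.5,0,0,0,5],[0,0,-1,0,0,0,5],[0,0,-1,0,0,0,5],[0,0,0,0,0,0,5],[0,0,0,0,0,0,5],[0,0,0,0,0,0,5],[0,0,0,0,0,0,5],[0,0,0,0,0,0,5]]]'
python3 - <<'E'
from h import *
b=capture('side');t=capture('top');cv2.imwrite('pics/side3.png',b);cv2.imwrite('pics/top3.png',t)
s=sense();p=proj('side',s["eef_pos"]);print(s["eef_pos"],p,s["grip_width"]*85.4)
g=cv2.cvtColor(b,6)
u,v=p.astype(int)
for r in range(v-14,v+10): print(r,g[r,u-14:u+15])
E
```

```text
time_s: 7.45
eef_pos: [424.9, 195.4, 65.8]
ee_rot: [-0.0, 0.831, 0.556, -0.001]
force: [-0.0, 0.1, -0.2]
grip_width: 0.054
grip_force: 0.0
[425.04881441 195.4887603   66.03268977] [342.13017737 198.63461827] 4.6145129334962105
184 [184 182 185 184 181 182 181 164 129 106  72  74  94 104  85  63  57  56
  58  56  58  66  73  73  77  75  82  92  97]
185 [182 187 183 184 179 180 175 164 133  98  69  77  98 103  89  64  58  58
  59  58  65  82 101 100  85  77  75  77  78]
186 [182 183 179 182 175 175 168 160 132  97  68  72  94 101  86  60  58  60
  55  52  78 111 139 138 122 107 100  89  82]
187 [184 181 176 178 172 168 162 151 133 101  65  80  98 100  81  67  52  58
  57  57  73 114 147 151 146 143 142 132 116]
188 [178 176 173 168 169 159 154 147 125  96  68  73  96  97  81  65  58  58
  56  58  75 114 149 156 156 156 157 162 162]
189 [176 170 167 163 160 152 147 132 116  97  73  78  95  98  75  64  53  51
  57  59  82 119 144 153 157 162 166 171 176]
190 [166 164 166 157 151 139 136 133 122 105  85  79  99  98  80  58  61  57
  59  69  99 128 148 155 166 166 171 172 181]
191 [167 167
[... 1378 characters left out ...]
165 165 164 164 162 167 166 161 161 162
 159 158 158 157 153 150 147 148 139 139 135]
203 [162 161 163 166 161 162 167 166 166 162 161 163 162 160 162 162 162 162
 158 154 155 149 144 139 140 137 134 129 129]
204 [163 164 166 164 164 166 164 164 162 162 165 163 163 163 161 163 160 159
 158 153 149 140 138 134 135 131 129 131 131]
205 [162 165 164 165 163 164 165 166 164 164 161 162 157 156 157 157 155 151
 149 145 139 137 134 134 129 129 131 130 128]
206 [162 162 164 165 163 163 161 162 159 164 158 160 157 156 154 153 151 144
 143 136 137 129 132 131 128 124 127 120 127]
207 [162 164 161 161 160 163 161 159 157 156 157 162 159 154 154 144 137 132
 122 121 120 121 127 121 119 112 107 102  98]
```

The visible fingertip sits about 7 px (roughly 20 mm) above the projected TCP, so the real tips are about 20 mm short of the reported TCP. That explains the empty closings above the strip. I'll descend lower, in small steps.

```bash

python3 -m crank '[[[0,0,0.8,0,0,0,40],[0,0,0.9,0,0,0,40],[0,0,0.5,0,0,0,40],[0,0,0.3,0,0,0,40],[0,0,0.15,0,0,0,40],[0,0,0.1,0,0,0,40],[0,0,0.07,0,0,0,40],[0,0,0,0,0,0,40]]]'
python3 -m crank '[[[0,0,0,0,0,0,25],[0,0,0,0,0,0,15],[0,0,0,0,0,0,5],[0,0,0,0,0,0,5],[0,0,0,0,0,0,5],[0,0,0,0,0,0,5],[0,0,0,0,0,0,5],[0,0,0,0,0,0,5]]]' 60

```

```text
time_s: 8.35
eef_pos: [425.4, 195.5, -3.9]
ee_rot: [0.0, 0.831, 0.556, 0.0]
force: [0.0, 0.4, -0.2]
grip_width: 0.473
grip_force: 0.0
time_s: 9.15
eef_pos: [425.5, 195.5, -3.7]
ee_rot: [0.0, 0.831, 0.556, 0.0]
force: [-0.7, -1.0, 5.6]
grip_width: 0.104
grip_force: 58.9
```

```bash

python3 -m crank '[[[0,0,0,0,0,0,40],[0,0,0,0,0,0,40],[0,0,0,0,0,0,40],[0,0,0.1,0,0,0,40],[0,0,0.1,0,0,0,40],[0,0,0.08,0,0,0,40],[0,0,0,0,0,0,40],[0,0,0,0,0,0,40]]]'
python3 -m crank '[[[0,0,0,0,0,0,25],[0,0,0,0,0,0,15],[0,0,0,0,0,0,5],[0,0,0,0,0,0,5],[0,0,0,0,0,0,5],[0,0,0,0,0,0,5],[0,0,0,0,0,0,5],[0,0,0,0,0,0,5]]]' 60

```

```text
time_s: 9.95
eef_pos: [425.2, 195.5, -11.2]
ee_rot: [-0.0, 0.831, 0.556, -0.0]
force: [0.6, 0.4, -0.0]
grip_width: 0.468
grip_force: 0.0
time_s: 10.75
eef_pos: [425.4, 195.6, -10.8]
ee_rot: [0.0, 0.831, 0.556, 0.0]
force: [-0.9, -0.0, 4.8]
grip_width: 0.105
grip_force: 60.8
```

```bash

python3 -m crank '[[[0,0,-0.5,0,0,0,5],[0,0,-0.9,0,0,0,5],[0,0,-0.9,0,0,0,5],[0,0,-0.5,0,0,0,5],[0,0,0,0,0,0.9,5],[0,0,0,0,0,0.9,5],[0,0,0,0,0,0.9,5],[0,0,0,0,0,0.9,5]]]' 
python3 -m crank '[[[0,0,0,0,0,0.9,5],[0,0,0,0,0,0.9,5],[0,0,0,0,0,0.9,5],[0,0,0,0,0,0.9,5],[0,0,0,0,0,0,5],[0,0,0,0,0,0,5],[0,0,0,0,0,0,5],[0,0,0,0,0,0,5]]]' 
python3 -c "
from h import *
go(546.9,-117.5,20,97.7)"
```

```text
time_s: 11.55
eef_pos: [425.0, 195.5, 58.6]
ee_rot: [-0.0, 0.944, 0.329, -0.0]
force: [0.2, -0.1, -0.9]
grip_width: 0.107
grip_force: 60.0
time_s: 12.35
eef_pos: [425.2, 195.5, 58.9]
ee_rot: [-0.0, 0.996, 0.087, -0.0]
force: [-0.9, 0.0, -0.7]
grip_width: 0.108
grip_force: 60.0
shift [ 2.62 13.18  1.55] turn [-0.    0.    0.29] | at [425.2 195.5  58.9] yaw -80.0 j6 1.58 t 12.3 grip 9.2 60 F [-0.9  0.  -0.7]
```

```bash

python3 -m crank '[[[0.17,0.85,0,0,0,0.15,5],[0.17,0.85,0,0,0,0.14,5],[0.17,0.85,0,0,0,0,5],[0.17,0.85,0,0,0,0,5],[0.17,0.85,0,0,0,0,5],[0.17,0.85,0,0,0,0,5],[0.17,0.85,0,0,0,0,5],[0.17,0.85,0,0,0,0,5]]]' 
python3 -m crank '[[[0.17,0.85,0,0,0,0,5],[0.17,0.85,0,0,0,0,5],[0.17,0.85,0,0,0,0,5],[0.17,0.85,0,0,0,0,5],[0.17,0.85,0,0,0,0,5],[0.17,0.85,0,0,0,0,5],[0.1,0.4,0,0,0,0,5],[0,0,0,0,0,0,5]]]' 
python3 -c "
from h import *
go(546.9,-117.5,20,97.7)"
```

```text
time_s: 13.15
eef_pos: [482.9, 31.1, 58.9]
ee_rot: [-0.0, 0.998, 0.067, -0.0]
force: [0.4, 0.3, -0.8]
grip_width: 0.111
grip_force: 60.0
time_s: 13.95
eef_pos: [528.8, -101.3, 58.7]
ee_rot: [-0.0, 0.998, 0.066, 0.0]
force: [0.2, 0.5, -1.3]
grip_width: 0.111
grip_force: 60.0
shift [0.63 0.74 1.55] turn [ 0.   -0.   -0.02] | at [ 528.8 -101.3   58.7] yaw -82.4 j6 1.03 t 13.9 grip 9.5 60 F [ 0.2  0.5 -1.3]
```

```bash

python3 -m crank '[[[0.32,0.37,0,0,0,0,5],[0.31,0.37,0,0,0,0,5],[0,0,0.5,0,0,0,5],[0,0,0.5,0,0,0,5],[0,0,0.4,0,0,0,5],[0,0,0.3,0,0,0,5],[0,0,0,0,0,0,5],[0,0,0,0,0,0,5]]]' 
python3 -c "
from h import *
go(546.9,-117.5,-11,97.7)
b=capture('side');cv2.imwrite('pics/side4.png',b);t=capture('top');cv2.imwrite('pics/top4.png',t)
u,v=proj('side',[535,-75,11]).astype(int);u,v=u-50,v-37;print(u,v)
cv2.imwrite('pics/s4.png',cv2.resize(b[v:v+75,u:u+100],(800,600),interpolation=2))"
```

```text
time_s: 14.75
eef_pos: [546.6, -116.8, 16.4]
ee_rot: [-0.0, 0.998, 0.066, -0.0]
force: [0.2, -0.2, -0.2]
grip_width: 0.106
grip_force: 60.0
shift [0.01 0.03 1.1 ] turn [-0.    0.   -0.01] | at [ 546.6 -116.8   16.4] yaw -82.4 j6 1.02 t 14.8 grip 9.1 60 F [ 0.2 -0.2 -0.2]
313 122
```

View pics/s4.png

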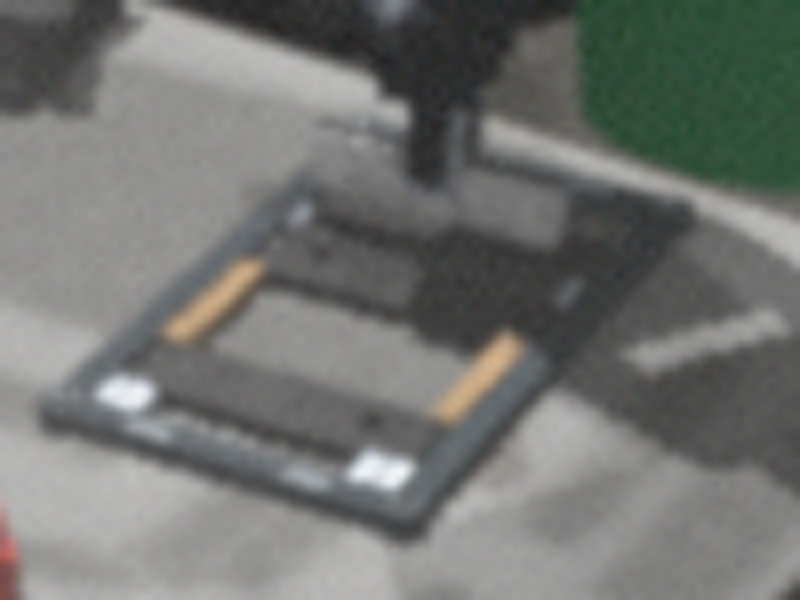

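```bash
cat >> h.py <<'E'
CO=np.array([536.9,-43.2]);CA=np.radians(7.7)
def ch(p): d=np.array(p)-CO; return np.array([d[0]*np.cos(CA)+d[1]*np.sin(CA),-d[0]*np.sin(CA)+d[1]*np.cos(CA)]).round(1)
def wr(x,y): return CO+np.array([x*np.cos(CA)-y*np.sin(CA),x*np.sin(CA)+y*np.cos(CA)])
E
python3 - <<'E'
from h import *
for n,p,z in(("stripL",(320,205),27.4),("stripR",(562,248),27.4),("quadL",(300,212),10),("quadR",(570,290),10),("woodL",(215,300),10),("woodR",(480,378),10),("thickL",(127,392),10),("thickR",(380,470),10),("cornerNear",(410,535),0),("cornerL",(42,425),0)):
    r=ray("side",np.array(p)/8+[313,122]-.44,z); print(n,r.round(1),ch(r))
E
```

```text
stripL [584.5 -91.7] [ 40.6 -54.4]
stripR [ 496.9 -119.8] [-49.9 -70.5]
quadL [ 604.7 -110.1] [ 58.2 -75.4]
quadR [ 493.  -122.4] [-54.1 -72.6]
woodL [590.8 -33.8] [54.7  2.1]
woodR [485.8 -47.1] [-51.1   3. ]
thickL [577.3  38.9] [51.1 75.9]
thickR [480.5  26.3] [-46.6  76.4]
cornerNear [458.7  40.4] [-66.3  93.3]
cornerL [596.9  62. ] [73.5 96.2]
```

```bash
python3 - <<'E'
from h import *
for c in(-4,0,4,8):
  print(c,[((proj("side",[*wr(c+e,-68),z])-[313,122]+.44)*8).round(0).tolist() for e in(50,-50) for z in(27.4,52.4)])
b=cv2.cvtColor(cv2.imread("pics/side4.png"),6)
for v in range(136,156,2): print(v,b[v,346:392])
E
```

```text
-4 [[323.0, 187.0], [327.0, 127.0], [570.0, 254.0], [577.0, 193.0]]
0 [[313.0, 184.0], [317.0, 125.0], [560.0, 251.0], [566.0, 190.0]]
4 [[304.0, 182.0], [308.0, 122.0], [549.0, 248.0], [556.0, 187.0]]
8 [[294.0, 179.0], [298.0, 120.0], [539.0, 245.0], [546.0, 185.0]]
136 [153 148 151 150 148 148 148 141 141 148 148 147 151 147 155 165 168 150
  88  48  47  49  56  71  85  74  71  96 116 113  98  92  88  84  86  91
  92  93  96  86  71  71  64  70  63  63]
138 [147 151 147 149 144 147 144 143 140 134 121 125 125 110 106 111 109  99
  66  49  51  43  58  80  89  70  74 125 156 167 163 162 152 134 119 112
 107  99  99 100  93  86  75  71  66  62]
140 [147 149 145 148 148 142 135 132 134 133 131 141 140 130 126 126 101  80
  54  44  49  51  66  83  85  69  76 107 127 135 142 148 152 156 160 163
 166 163 154 138 126 122 104  93  80  75]
142 [146 147 149 145 136 126 124 126 132 130 128 123 125 125 122 112 103  82
  61  46  47  46  62  89  92  78  75  76  73  88  86  93  96 106 114 126
 135 147 161 168 173 175 170 166 153 137]
144 [135 137 130 115 103 103 108 116 123 122 111 111 112 117 11
[... 388 characters left out ...]
3  96  96
  98 107 109 113 109 109 101 106 111 113 109 113 115 116 120 120 111 111
 110  95  72  62  63  64  64  61  61  63]
150 [102  84  88 107 105  99  86  81  72  58  57  65  64  68  69  81  87  83
  84  88  91  89  86  74  71  79  88  93  95  98 102 111 113 116 114 112
 104  84  74  70  75  75  70  70  67  69]
152 [ 93 110  99  94  96  87  87  90  85  82  86  79  78  65  60  63  63  63
  61  67  60  64  60  57  62  57  63  58  60  63  67  71  82  90  94  94
  86  63  58  58  60  55  59  67  66  56]
154 [108 103 100  99  97  96  84  83  89  94  92  87  90  90  86  88  85  80
  79  63  65  60  64  64  63  60  62  62  56  62  60  56  57  55  57  60
  55  56  54  57  56  56  58  57  56  61]
```

```bash

python3 -m crank '[[[0.08,0,0,0,0,0,5],[0,0,0.3,0,0,0,5],[0,0,0.3,0,0,0,5],[0,0,0,0,0,0,5],[0,0,0.1,0,0,0,5],[0,0,0.1,0,0,0,5],[0,0,0.1,0,0,0,5],[0,0,0,0,0,0,5]]]' 
python3 -m crank '[[[0,0,0.05,0,0,0,5],[0,0,0.05,0,0,0,5],[0,0,0,0,0,0,5],[0,0,0.05,0,0,0,5],[0,0,0.02,0,0,0,5],[0,0,0,0,0,0,5],[0,0,0,0,0,0,5],[0,0,0,0,0,0,5]]]' 
```

```text
time_s: 15.65
eef_pos: [548.5, -116.5, -6.4]
ee_rot: [-0.0, 0.998, 0.066, -0.0]
force: [-0.2, 0.5, -0.9]
grip_width: 0.11
grip_force: 60.0
time_s: 16.45
eef_pos: [548.7, -116.6, -10.3]
ee_rot: [0.0, 0.998, 0.066, 0.0]
force: [-0.8, 0.4, -1.0]
grip_width: 0.108
grip_force: 60.0
```

```bash

python3 -m crank '[[[0,0,0,0,0,0,12],[0,0,0,0,0,0,15],[0,0,0,0,0,0,20],[0,0,0,0,0,0,24],[0,0,0,0,0,0,24],[0,0,-0.3,0,0,0,24],[0,0,-0.6,0,0,0,24],[0,0,-1,0,0,0,24]]]' 
python3 -c "
from h import *
go(444.0,421,60,9.2)"
```

```text
time_s: 17.25
eef_pos: [547.9, -116.3, 37.1]
ee_rot: [-0.001, 0.998, 0.066, -0.001]
force: [0.5, -0.4, -0.3]
grip_width: 0.283
grip_force: 0.0
shift [ -1.28 -21.85  -0.88] turn [ 0.    0.02 11.05] | at [ 547.9 -116.3   37.1] yaw -82.4 j6 1.02 t 17.2 grip 24.1 0 F [ 0.5 -0.4 -0.3]
```

```bash

python3 -m crank '[[[0,0,-0.9,0,0,0,24],[-0.06,-0.95,0,0,0,0,24],[-0.06,-0.95,0,0,0,0,24],[-0.06,-0.95,0,0,0,0,24],[-0.06,-0.95,0,0,0,0,24],[-0.06,-0.95,0,0,0,0,24],[-0.06,-0.95,0,0,0,0,24],[-0.06,-0.95,0,0,0,0,24]]]' 
python3 -m crank '[[[-0.06,-0.95,0,0,0,0,40],[-0.06,-0.95,0,0,0,0,40],[-0.06,-0.95,0,0,0,0,40],[-0.06,-0.95,0,0,0,0,40],[-0.06,-0.95,0,0,0,0,40],[-0.06,-0.95,0,0,0,0,40],[-0.06,-0.95,0,0,0,0,40],[-0.06,-0.95,0,0,0,0,40]]]' 
python3 -m crank '[[[-0.06,-0.95,0,0,0,0,40],[-0.06,-0.95,0,0,0,0,40],[-0.06,-0.95,0,0,0,0,40],[-0.06,-0.95,0,0,0,0,40],[-0.06,-0.95,0,0,0,0,40],[-0.06,-0.95,0,0,0,0,40],[-0.06,-0.95,0,0,0,0,40],[-0.06,-0.95,0,0,0,0,40]]]' 
python3 -m crank '[[[0,0,0,0,0,-0.95,40],[0,0,0,0,0,-0.95,40],[0,0,0,0,0,-0.95,40],[0,0,0,0,0,-0.95,40],[0,0,0,0,0,-0.95,40],[0,0,0,0,0,-0.95,40],[0,0,0,0,0,-0.95,40],[0,0,0,0,0,-0.95,40]]]' 
python3 -m crank '[[[0,0,0,0,0,-0.95,40],[0,0,0,0,0,-0.95,40],[0,0,0,0,0,-0.95,40],[0,0,0,0,0,-0.95,40],[0,0,0,0,0,0,40],[0,0,0,0,0,0,40],[0,0,0,0,0,0,40],[0,0,0,0,0,0,40]]]' 
python3 -c "
from h import *
go(444.0,421,-11,9.2)"
```

```text
time_s: 18.05
eef_pos: [516.1, 47.7, 60.3]
ee_rot: [0.0, 0.998, 0.066, 0.0]
force: [0.7, -0.6, 0.2]
grip_width: 0.28
grip_force: 0.0
time_s: 18.85
eef_pos: [479.0, 234.5, 60.3]
ee_rot: [-0.0, 0.998, 0.066, 0.0]
force: [-0.5, 0.7, -0.5]
grip_width: 0.471
grip_force: 0.0
time_s: 19.65
eef_pos: [441.9, 421.3, 60.3]
ee_rot: [-0.0, 0.998, 0.066, 0.0]
force: [0.6, 1.0, -0.2]
grip_width: 0.467
grip_force: 0.0
time_s: 20.45
eef_pos: [442.2, 420.3, 60.3]
ee_rot: [-0.0, 0.826, 0.564, 0.0]
force: [0.1, 0.3, -0.3]
grip_width: 0.469
grip_force: 0.0
time_s: 21.25
eef_pos: [442.1, 420.3, 59.8]
ee_rot: [0.0, 0.651, 0.759, 0.0]
force: [-0.6, -0.1, 0.2]
grip_width: 0.464
grip_force: 0.0
shift [0.02 0.08 2.83] turn [ 0.   -0.   -0.06] | at [442.1 420.3  59.8] yaw 8.7 j6 0.42 t 21.2 grip 39.6 0 F [-0.6 -0.1  0.2]
```

```bash

python3 -m crank '[[[0.02,0.08,0.6,0,0,-0.06,40],[0,0,0.7,0,0,0,40],[0,0,0.6,0,0,0,40],[0,0,0.4,0,0,0,40],[0,0,0.3,0,0,0,40],[0,0,0.13,0,0,0,40],[0,0,0.1,0,0,0,40],[0,0,0,0,0,0,40]]]' 
python3 -m crank '[[[0,0,0,0,0,0,25],[0,0,0,0,0,0,15],[0,0,0,0,0,0,5],[0,0,0,0,0,0,5],[0,0,0,0,0,0,5],[0,0,0,0,0,0,5],[0,0,0,0,0,0,5],[0,0,0,0,0,0,5]]]' 60
python3 - <<'E'
from h import *
go(444.0,421,-11,9.2)
cv2.imwrite("pics/top5.png",capture("top"));cv2.imwrite("pics/side5.png",capture("side"))
E
```

```text
time_s: 22.05
eef_pos: [444.1, 421.2, -11.0]
ee_rot: [0.0, 0.648, 0.762, 0.0]
force: [0.8, 0.1, -1.0]
grip_width: 0.467
grip_force: 0.0
time_s: 22.85
eef_pos: [444.4, 421.3, -10.5]
ee_rot: [0.0, 0.648, 0.762, 0.001]
force: [-0.2, -0.4, 5.0]
grip_width: 0.103
grip_force: 61.0
shift [-0.01 -0.02  0.02] turn [ 0.01 -0.    0.01] | at [444.4 421.3 -10.5] yaw 9.3 j6 0.41 t 22.9 grip 8.8 61 F [-0.2 -0.4  5. ]
```

```bash

python3 -m crank '[[[0,0,-0.5,0,0,0,5],[0,0,-0.9,0,0,0,5],[0,0,-0.9,0,0,0,5],[0,0,-0.5,0,0,0,5],[-0.9,0.05,0,0,0,0,5],[-0.9,0.05,0,0,0,0,5],[-0.9,0.05,0,0,0,0,5],[-0.9,0.05,0,0,0,0,5]]]' 
python3 -m crank '[[[-0.9,0.05,0,0,0,0,5],[-0.9,0.05,0,0,0,0,5],[-0.9,0.05,0,0,0,0,5],[-0.9,0.05,0,0,0,0,5],[-0.9,0.05,0,0,0,0,5],[-0.9,0.05,0,0,0,0,5],[-0.9,0.05,0,0,0,0,5],[-0.9,0.05,0,0,0,0,5]]]' 
python3 -m crank '[[[-0.9,0.05,0,0,0,0,5],[-0.9,0.05,0,0,0,0,5],[-0.9,0.05,0,0,0,0.9,5],[0,0,0,0,0,0.95,5],[0,0,0,0,0,0.95,5],[0,0,0,0,0,0.95,5],[0,0,0,0,0,0.95,5],[0,0,0,0,0,0.95,5]]]' 
python3 -m crank '[[[0,0,0,0,0,0.95,5],[0,0,0,0,0,0.95,5],[0,0,0,0,0,0.95,5],[0,0,0,0,0,0.95,5],[0,0,0,0,0,0.95,5],[0,0,0,0,0,0.95,5],[0,0,0,0,0,0.13,5],[0,0,0,0,0,0,5]]]' 
python3 -c "
from h import *
go(*wr(1.5,75),17,97.7)"
```

```text
time_s: 23.75
eef_pos: [463.3, 332.1, 58.9]
ee_rot: [-0.0, 0.647, 0.762, -0.0]
force: [0.6, -0.1, -0.4]
grip_width: 0.105
grip_force: 60.2
time_s: 24.55
eef_pos: [502.3, 156.1, 58.9]
ee_rot: [-0.0, 0.648, 0.762, -0.0]
force: [0.2, 0.6, -1.3]
grip_width: 0.098
grip_force: 60.2
time_s: 25.35
eef_pos: [516.7, 91.0, 58.9]
ee_rot: [-0.0, 0.892, 0.452, -0.0]
force: [-0.0, -0.3, -0.8]
grip_width: 0.104
grip_force: 60.2
time_s: 26.15
eef_pos: [516.9, 91.0, 58.9]
ee_rot: [-0.0, 0.998, 0.066, -0.0]
force: [-0.2, 0.1, -0.5]
grip_width: 0.109
grip_force: 60.2
shift [0.14 2.43 1.68] turn [-0.    0.   -0.01] | at [516.9  91.   58.9] yaw -82.4 j6 1.39 t 26.1 grip 9.3 60 F [-0.2  0.1 -0.5]
```

```bash

python3 -m crank '[[[0.05,0.8,0,0,0,0,5],[0.05,0.8,0,0,0,0,5],[0.04,0.83,0,0,0,0,5],[0,0,0.5,0,0,0,5],[0,0,0.5,0,0,0,5],[0,0,0.4,0,0,0,5],[0,0,0.28,0,0,0,5],[0,0,0,0,0,0,5]]]' 
python3 - <<'E'
from h import *
go(*wr(1.5,75),-11,97.7)
b=capture('side');cv2.imwrite('pics/side6.png',b);cv2.imwrite('pics/top6.png',capture('top'))
cv2.imwrite('pics/s6.png',cv2.resize(b[122:197,313:413],(800,600),interpolation=2))
zb=sense()["eef_pos"][2]+10.7
for c in(-3,1.5,6):
  print(c,[((proj("side",[*wr(c+e,82),z])-[313,122]+.44)*8).round(0).tolist() for e in(36,-36) for z in(zb,zb+24)])
E
```

```text
time_s: 26.95
eef_pos: [527.6, 31.9, 15.6]
ee_rot: [-0.0, 0.998, 0.065, -0.001]
force: [0.5, -1.1, -0.7]
grip_width: 0.098
grip_force: 60.2
shift [0.03 0.03 1.07] turn [-0.01  0.02 -0.02] | at [527.6  31.9  15.6] yaw -82.5 j6 1.28 t 26.9 grip 8.4 60 F [ 0.5 -1.1 -0.7]
-3 [[166.0, 370.0], [169.0, 309.0], [356.0, 427.0], [361.0, 365.0]]
1.5 [[155.0, 366.0], [157.0, 306.0], [344.0, 423.0], [348.0, 362.0]]
6 [[143.0, 363.0], [145.0, 302.0], [332.0, 420.0], [336.0, 358.0]]
```

View pics/s6.png

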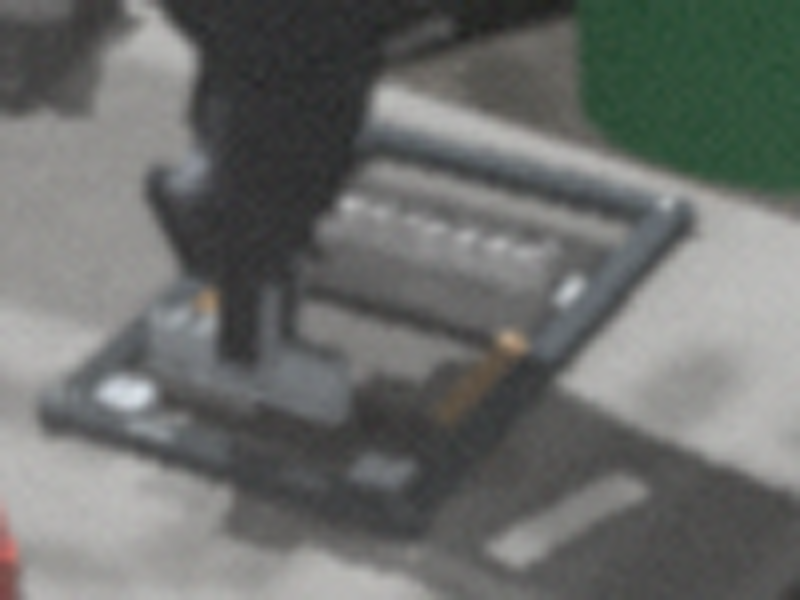

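```bash

python3 -m crank '[[[0.03,0.02,0.3,0,0,0,5],[0,0,0.3,0,0,0,5],[0,0,0,0,0,0,5],[0,0,0.1,0,0,0,5],[0,0,0.1,0,0,0,5],[0,0,0.1,0,0,0,5],[0,0,0.05,0,0,0,5],[0,0,0,0,0,0,5]]]' 
python3 -m crank '[[[0,0,0.05,0,0,0,5],[0,0,0.04,0,0,0,5],[0,0,0,0,0,0,5],[0,0,0,0,0,0,12],[0,0,0,0,0,0,18],[0,0,0,0,0,0,24],[0,0,0,0,0,0,24],[0,0,0,0,0,0,24]]]' 
python3 -m crank '[[[0,0,-0.3,0,0,0,24],[0,0,-0.8,0,0,0,24],[0,0,-1,0,0,0,24],[0,0,-0.9,0,0,0,24],[0,0,0,0,0,-0.9,24],[0,0,0,0,0,-0.9,24],[0,0,0,0,0,-0.9,24],[0,0,0,0,0,-0.9,24]]]' 
python3 - <<'E'
from h import *
cv2.imwrite('pics/side7.png',capture('side'))
go(546.8,361.1,60,-8)
E
```

```text
time_s: 27.85
eef_pos: [529.1, 30.8, -7.0]
ee_rot: [-0.0, 0.998, 0.065, -0.0]
force: [0.3, 0.8, -0.3]
grip_width: 0.107
grip_force: 60.2
time_s: 28.65
eef_pos: [529.2, 30.8, -9.1]
ee_rot: [-0.0, 0.998, 0.065, 0.0]
force: [-0.3, 0.0, -0.3]
grip_width: 0.282
grip_force: 0.0
time_s: 29.45
eef_pos: [529.3, 30.8, 66.5]
ee_rot: [0.0, 0.95, 0.314, 0.0]
force: [0.9, -0.3, 1.0]
grip_width: 0.283
grip_force: 0.0
shift [  8.49 -10.14   0.26] turn [ 0.   -0.   -5.64] | at [529.2  30.8  66.5] yaw -53.1 j6 0.76 t 29.5 grip 24.1 0 F [-0.5 -0.8  0.6]
```

```bash

python3 -m crank '[[[0,0,0,0,0,-0.9,24],[0,0,0,0,0,-0.9,24],[0,0,0,0,0,-0.9,24],[0,0,0,0,0,-0.9,24],[0,0,0,0,0,-0.9,24],[0,0,0,0,0,-0.9,24],[0,0,0,0,0,-0.24,24],[0,0,0,0,0,0,24]]]' 
python3 -m crank '[[[0.95,-0.58,0,0,0,0,78],[0.95,-0.58,0,0,0,0,78],[0.95,-0.58,0,0,0,0,78],[0.95,-0.58,0,0,0,0,78],[0.95,-0.58,0,0,0,0,78],[0.95,-0.58,0,0,0,0,78],[0.95,-0.58,0,0,0,0,78],[0.93,-0.58,0,0,0,0,78]]]' 
python3 -m crank '[[[0.8,0.5,0,0,0,0,78],[0.8,0.5,0,0,0,0,78],[0.8,0.5,0,0,0,0,78],[0.8,0.5,0,0,0,0,78],[0.8,0.5,0,0,0,0,78],[0.8,0.5,0,0,0,0,78],[0.8,0.5,0,0,0,0,78],[0,0,0,0,0,0,78]]]' 
python3 - <<'E'
from h import *
go(546.8,361.1,-15,-8)
E
```

```text
time_s: 30.3
eef_pos: [529.2, 30.8, 66.3]
ee_rot: [0.0, 0.759, 0.651, 0.0]
force: [0.4, -0.8, -0.4]
grip_width: 0.279
grip_force: 0.0
time_s: 31.1
eef_pos: [442.5, 236.7, 66.2]
ee_rot: [0.0, 0.759, 0.651, 0.0]
force: [1.2, 0.3, -0.0]
grip_width: 0.915
grip_force: 0.0
time_s: 31.9
eef_pos: [551.4, 362.3, 65.8]
ee_rot: [0.0, 0.759, 0.651, 0.001]
force: [0.3, 0.4, -0.6]
grip_width: 0.911
grip_force: 0.0
shift [-0.08 -0.18  3.23] turn [ 0.01 -0.01 -0.09] | at [551.4 362.3  65.8] yaw -8.7 j6 0.56 t 31.9 grip 77.8 0 F [ 0.3  0.4 -0.6]
```

```bash

python3 -m crank '[[[-0.08,-0.18,0.7,0,0,-0.09,78],[0,0,0.8,0,0,0,78],[0,0,0.6,0,0,0,78],[0,0,0.5,0,0,0,78],[0,0,0.3,0,0,0,78],[0,0,0.2,0,0,0,78],[0,0,0.13,0,0,0,78],[0,0,0,0,0,0,78]]]' 
python3 -m crank '[[[0,0,0,0,0,0,70],[0,0,0,0,0,0,64],[0,0,0,0,0,0,58],[0,0,0,0,0,0,48],[0,0,0,0,0,0,48],[0,0,0,0,0,0,48],[0,0,0,0,0,0,48],[0,0,0,0,0,0,48]]]' 60
python3 - <<'E'
from h import *
go(546.8,361.1,-15,-8)
E
```

```text
time_s: 32.7
eef_pos: [545.8, 359.6, -14.9]
ee_rot: [0.0, 0.754, 0.657, 0.0]
force: [0.8, 0.2, -0.4]
grip_width: 0.916
grip_force: 0.0
time_s: 33.5
eef_pos: [546.2, 359.8, -13.9]
ee_rot: [0.0, 0.754, 0.657, 0.001]
force: [-1.1, 0.1, 5.5]
grip_width: 0.632
grip_force: 63.9
shift [0.06 0.02 0.04] turn [ 0.01 -0.01  0.01] | at [546.2 359.8 -13.9] yaw -7.9 j6 0.54 t 33.5 grip 54.0 64 F [-1.1  0.1  5.5]
```

```bash

python3 -m crank '[[[0,0,-0.5,0,0,0,48],[0,0,-0.9,0,0,0,48],[0,0,-0.9,0,0,0,48],[0,0,-0.7,0,0,0,48],[-0.8,-0.5,0,0,0,0,48],[-0.8,-0.5,0,0,0,0,48],[-0.8,-0.5,0,0,0,0,48],[-0.8,-0.5,0,0,0,0,48]]]' 
python3 -m crank '[[[-0.8,-0.5,0,0,0,0,48],[-0.8,-0.5,0,0,0,0,48],[-0.8,-0.5,0,0,0,0,48],[-0.86,0.48,0,0,0,0,48],[-0.86,0.48,0,0,0,0,48],[-0.86,0.48,0,0,0,0,48],[-0.86,0.48,0,0,0,0,48],[-0.86,0.48,0,0,0,0,48]]]' 
python3 -m crank '[[[-0.86,0.48,0,0,0,0,48],[-0.86,0.48,0,0,0,0,48],[-0.86,0.48,0,0,0,0,48],[-0.86,0.48,0,0,0,0,48],[-0.86,0.48,0,0,0,0,48],[-0.86,0.48,0,0,0,0,48],[0,0,0,0,0,0.9,48],[0,0,0,0,0,0.9,48]]]' 
python3 -m crank '[[[0,0,0,0,0,0.9,48],[0,0,0,0,0,0.9,48],[0,0,0,0,0,0.9,48],[0,0,0,0,0,0.9,48],[0,0,0,0,0,0.9,48],[0,0,0,0,0,0.9,48],[0,0,0,0,0,0.9,48],[0,0,0,0,0,0.9,48]]]' 
python3 - <<'E'
from h import *
go(*wr(0.5,0),25,97.7)
E
```

```text
time_s: 34.3
eef_pos: [484.3, 286.5, 60.6]
ee_rot: [0.0, 0.754, 0.657, 0.0]
force: [-0.6, 0.1, -2.0]
grip_width: 0.634
grip_force: 63.6
time_s: 35.1
eef_pos: [484.6, 117.3, 60.7]
ee_rot: [0.0, 0.754, 0.657, 0.0]
force: [0.5, 0.0, -1.6]
grip_width: 0.63
grip_force: 63.6
time_s: 35.9
eef_pos: [537.9, -20.1, 60.5]
ee_rot: [-0.0, 0.832, 0.554, -0.0]
force: [-0.2, 1.2, -0.1]
grip_width: 0.633
grip_force: 63.7
time_s: 36.7
eef_pos: [537.9, -19.4, 60.6]
ee_rot: [-0.0, 0.996, 0.085, 0.0]
force: [-0.3, -0.6, -1.1]
grip_width: 0.628
grip_force: 63.7
shift [-0.18  0.93  1.43] turn [-0.   -0.    0.26] | at [537.9 -19.4  60.6] yaw -80.2 j6 1.15 t 36.7 grip 53.7 64 F [-0.3 -0.6 -1.1]
```

```bash

python3 -m crank '[[[-0.09,0.47,0,0,0,0,48],[-0.09,0.46,0,0,0,0.26,48],[0,0,0.6,0,0,0,48],[0,0,0.5,0,0,0,48],[0,0,0.4,0,0,0,48],[0,0,0.3,0,0,0,48],[0,0,0.1,0,0,0,48],[0,0,0,0,0,0,48]]]' 
python3 - <<'E'
from h import *
go(*wr(0.5,0),-14,97.7)
b=capture('side');cv2.imwrite('pics/side8.png',b);cv2.imwrite('pics/top8.png',capture('top'))
cv2.imwrite('pics/s8.png',cv2.resize(b[122:197,313:413],(800,600),interpolation=2))
zb=sense()["eef_pos"][2]+14
for c in(-3,2,7):
  print(c,[((proj("side",[*wr(c+e,29.5),z])-[313,122]+.44)*8).round(0).tolist() for e in(42,-42) for z in(zb,zb+23)])
E
```

```text
time_s: 37.5
eef_pos: [537.5, -43.1, 12.4]
ee_rot: [-0.0, 0.998, 0.07, -0.0]
force: [-0.3, 1.2, -0.9]
grip_width: 0.628
grip_force: 63.7
shift [-0.    0.    1.06] turn [-0.    0.    0.04] | at [537.5 -43.1  12.4] yaw -82.0 j6 1.13 t 37.5 grip 53.7 64 F [-0.3  1.2 -0.9]
-3 [[221.0, 302.0], [224.0, 245.0], [437.0, 365.0], [442.0, 307.0]]
2 [[208.0, 299.0], [211.0, 242.0], [424.0, 361.0], [429.0, 303.0]]
7 [[196.0, 295.0], [198.0, 238.0], [411.0, 357.0], [416.0, 299.0]]
```

View pics/s8.png

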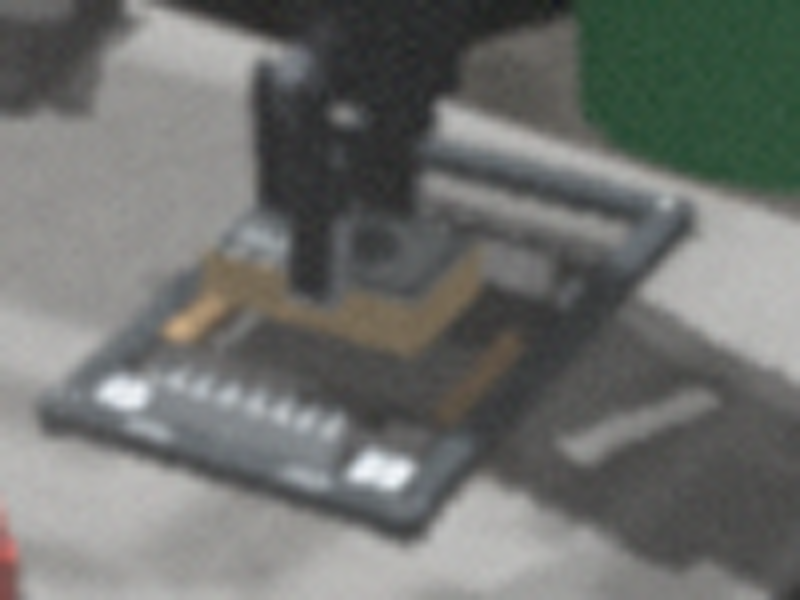

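```bash

python3 -m crank '[[[-0.1,0,0.3,0,0,0.04,48],[0,0,0.3,0,0,0,48],[0,0,0,0,0,0,48],[0,0,0.1,0,0,0,48],[0,0,0.1,0,0,0,48],[0,0,0.06,0,0,0,48],[0,0,0,0,0,0,48],[0,0,0,0,0,0,48]]]' 
python3 -m crank '[[[0,0,0.05,0,0,0,48],[0,0,0.05,0,0,0,48],[0,0,0,0,0,0,48],[0,0,0.04,0,0,0,48],[0,0,0,0,0,0,48],[0,0,0,0,0,0,48],[0,0,0,0,0,0,48],[0,0,0,0,0,0,48]]]' 

```

```text
time_s: 38.4
eef_pos: [535.2, -43.5, -8.8]
ee_rot: [0.0, 0.998, 0.067, 0.0]
force: [0.7, -0.1, -2.3]
grip_width: 0.631
grip_force: 63.7
time_s: 39.2
eef_pos: [535.1, -43.5, -12.3]
ee_rot: [0.0, 0.998, 0.067, 0.0]
force: [-0.4, -0.6, -1.6]
grip_width: 0.631
grip_force: 63.7
```

```bash

python3 -m crank '[[[0,0,0.03,0,0,0,58],[0,0,0,0,0,0,62],[0,0,0,0,0,0,66],[0,0,0,0,0,0,66],[0,0,-0.3,0,0,0,66],[0,0,-0.7,0,0,0,66],[0,0,-1,0,0,0,66],[0,0,-1,0,0,0,66]]]' 
python3 - <<'E'
from h import *
go(442.6,297.9,60,-96.1)
E
```

```text
time_s: 40.0
eef_pos: [535.0, -43.5, 63.2]
ee_rot: [0.0, 0.998, 0.067, 0.0]
force: [0.7, 0.7, -0.8]
grip_width: 0.773
grip_force: 0.0
shift [ -1.84 -14.03   0.13] turn [ 0.   -0.    1.72] | at [535.  -43.5  63.2] yaw -82.3 j6 1.14 t 40.0 grip 66.0 0 F [ 0.7  0.7 -0.8]
```

```bash

python3 -m crank '[[[-0.12,-0.88,0,0,0,0,72],[-0.12,-0.88,0,0,0,0,72],[-0.12,-0.88,0,0,0,0,72],[-0.12,-0.88,0,0,0,0,72],[-0.12,-0.88,0,0,0,0,72],[-0.12,-0.88,0,0,0,0,72],[-0.12,-0.88,0,0,0,0,72],[-0.12,-0.88,0,0,0,0,72]]]' 
python3 -m crank '[[[-0.12,-0.88,0,0,0,0,72],[-0.12,-0.88,0,0,0,0,72],[-0.12,-0.88,0,0,0,0,72],[-0.12,-0.88,0,0,0,0,72],[-0.12,-0.88,0,0,0,0,72],[-0.12,-0.88,0,0,0,0,72],[-0.12,-0.88,0,0,0,0.86,72],[0,0,0,0,0,0.86,72]]]' 
python3 - <<'E'
from h import *
go(442.6,297.9,-15,-96.1)
t=capture('top');cv2.imwrite('pics/top9.png',t);b=capture('side');cv2.imwrite('pics/side9.png',b)
A=cv2.resize(t[130:235,360:500],(400,300),interpolation=2)
B=cv2.resize(b[122:197,313:413],(400,300),interpolation=2)
cv2.imwrite('pics/f9.png',np.hstack([A,B]))
E
```

```text
time_s: 40.8
eef_pos: [487.6, 128.6, 62.5]
ee_rot: [-0.0, 0.998, 0.067, 0.0]
force: [-0.4, -0.1, 0.1]
grip_width: 0.845
grip_force: 0.0
time_s: 41.6
eef_pos: [445.7, 279.5, 62.5]
ee_rot: [-0.0, 0.999, -0.054, 0.0]
force: [0.4, 0.2, 0.2]
grip_width: 0.843
grip_force: 0.0
shift [-0.2  -0.72  3.1 ] turn [-0.   -0.   -0.01] | at [445.7 279.5  62.5] yaw -96.2 j6 2.02 t 41.6 grip 72.0 0 F [0.4 0.2 0.2]
```

View pics/f9.png

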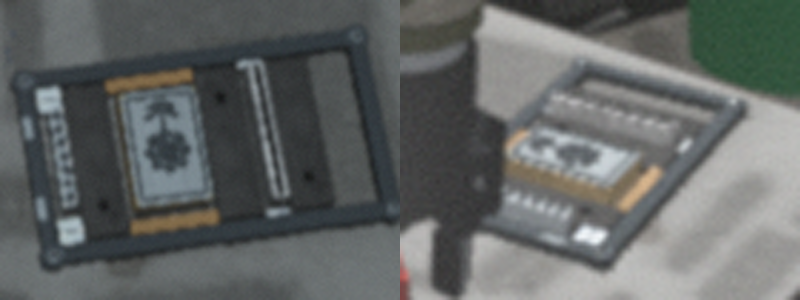

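Both views show all three pieces upright in the chase: ornament left, block in the middle at about (167,148) in the crop, type right at about (268,135). Now for a numeric check of the placing.

```bash
python3 - <<'E'
from h import *
def q(pts,z,n):
    Q=np.array([ch(ray("top",np.array(p)/2.857+[360,130]-.33,z)) for p in pts]); print(n,Q.mean(0).round(1))
q([(120,92),(202,85),(215,203),(135,208)],23,"block")
q([(240,66),(262,63),(289,198),(267,202)],25,"type")
q([(46,113),(62,111),(76,207),(64,209)],24,"orn")
g=cv2.cvtColor(cv2.imread("pics/top9.png"),6)
m=(g[150:215,395:440]>120).astype(np.uint8);m=cv2.morphologyEx(m,3,np.ones((7,7)))
print(np.degrees(0))
E
python3 -m crank '[[[-0.2,-0.72,0.5,0,0,0,72],[0,0,0.6,0,0,0,72],[0,0,0.6,0,0,0,72],[0,0,0.5,0,0,0,72],[0,0,0.4,0,0,0,72],[0,0,0.3,0,0,0,72],[0,0,0.2,0,0,0,72],[0,0,0,0,0,0,72]]]' 
```

```text
block [-0.2 -1.6]
type [  0.5 -71.6]
orn [ 0.8 75.4]
0.0
time_s: 42.5
eef_pos: [443.2, 295.8, -16.0]
ee_rot: [0.0, 0.999, -0.053, -0.0]
force: [-0.1, -0.2, -0.9]
grip_width: 0.842
grip_force: 0.0
```

```bash

python3 -m crank '[[[0,-0.08,0.08,0,0,0,72],[0,0,0,0,0,0,66],[0,0,0,0,0,0,58],[0,0,0,0,0,0,44],[0,0,0,0,0,0,44],[0,0,0,0,0,0,44],[0,0,0,0,0,0,44],[0,0,0,0,0,0,44]]]' 60
python3 -m crank '[[[0,0,-0.4,0,0,0,44],[0,0,-0.9,0,0,0,44],[0,0,-0.9,0,0,0,44],[0,0,-0.8,0,0,0,44],[0,0,0,0,0,0,44],[0,0,0,0,0,0,44],[0,0,0,0,0,0,44],[0,0,0,0,0,0,44]]]' 
python3 - <<'E'
from h import *
go(*wr(1.5,-134),55,-172.3)
E
```

```text
time_s: 43.3
eef_pos: [443.8, 298.2, -16.8]
ee_rot: [-0.0, 0.999, -0.053, 0.0]
force: [-2.5, 0.4, 6.5]
grip_width: 0.587
grip_force: 63.0
time_s: 44.1
eef_pos: [443.0, 297.7, 56.4]
ee_rot: [0.0, 0.999, -0.053, -0.001]
force: [-0.3, 0.6, -1.4]
grip_width: 0.591
grip_force: 62.7
shift [ 6.51 18.35  0.06] turn [0.01 0.01 9.53] | at [443.  297.7  56.4] yaw -96.1 j6 2.05 t 44.1 grip 50.5 63 F [-0.3  0.6 -1.4]
```

```bash

python3 -m crank '[[[0.3,0.85,0,0,0,0,44],[0.3,0.85,0,0,0,0,44],[0.3,0.85,0,0,0,0,44],[0.3,0.85,0,0,0,0,44],[0.3,0.85,0,0,0,0,44],[0.3,0.85,0,0,0,0,44],[0.3,0.85,0,0,0,0,44],[0.3,0.85,0,0,0,0,44]]]' 
python3 -m crank '[[[0.3,0.85,0,0,0,0,44],[0.3,0.85,0,0,0,0,44],[0.3,0.85,0,0,0,0,44],[0.3,0.85,0,0,0,0,44],[0.3,0.85,0,0,0,0,44],[0.3,0.85,0,0,0,0,44],[0.3,0.85,0,0,0,0,44],[0.3,0.85,0,0,0,0,44]]]' 
python3 -m crank '[[[0.3,0.85,0,0,0,0,44],[0.3,0.85,0,0,0,0,44],[0.3,0.85,0,0,0,0,44],[0.3,0.85,0,0,0,0,44],[0.3,0.85,0,0,0,0,44],[0,0,0,0,0,0.9,44],[0,0,0,0,0,0.9,44],[0,0,0,0,0,0.9,44]]]' 
python3 -m crank '[[[0,0,0,0,0,0.9,44],[0,0,0,0,0,0.9,44],[0,0,0,0,0,0.9,44],[0,0,0,0,0,0.9,44],[0,0,0,0,0,0.9,44],[0,0,0,0,0,0.9,44],[0,0,0,0,0,0.9,44],[0,0,0,0,0,0.5,44]]]' 
python3 - <<'E'
from h import *
go(*wr(1.5,-134),20,-172.3)
E
```

```text
time_s: 44.9
eef_pos: [485.0, 121.6, 56.8]
ee_rot: [0.0, 0.999, -0.053, -0.001]
force: [-0.4, 0.7, -1.3]
grip_width: 0.588
grip_force: 62.7
time_s: 45.7
eef_pos: [526.7, -53.7, 56.7]
ee_rot: [-0.0, 0.999, -0.053, -0.001]
force: [0.0, -0.2, -0.3]
grip_width: 0.584
grip_force: 62.7
time_s: 46.5
eef_pos: [552.5, -162.5, 56.5]
ee_rot: [-0.0, 0.97, -0.242, -0.001]
force: [0.7, 0.7, -1.9]
grip_width: 0.59
grip_force: 62.7
time_s: 47.3
eef_pos: [552.6, -162.3, 56.6]
ee_rot: [0.0, 0.753, -0.658, -0.001]
force: [0.0, -0.3, -2.0]
grip_width: 0.587
grip_force: 62.7
shift [ 0.56 -0.08  1.46] turn [ 0.01  0.01 -0.  ] | at [ 552.6 -162.3   56.6] yaw -172.3 j6 2.52 t 47.3 grip 50.1 63 F [ 0.  -0.3 -2. ]
```

```bash

python3 -m crank '[[[0.28,-0.04,0,0,0,0,44],[0.31,-0.04,0,0,0,0,44],[0,0,0.7,0,0,0,44],[0,0,0.7,0,0,0,44],[0,0,0.5,0,0,0,44],[0,0,0.15,0,0,0,44],[0,0,0,0,0,0,44],[0,0,0,0,0,0,44]]]' 
python3 - <<'E'
from h import *
go(*wr(1.5,-134.8),-16.5,-172.3)
cv2.imwrite('pics/side10.png',capture('side'))
E
python3 -m crank '[[[0,0,0.1,0,0,0,44],[0,0,0.1,0,0,0,44],[0,0,0.08,0,0,0,44],[0,0,0.08,0,0,0,44],[0,0,0,0,0,0,44],[0,0,0,0,0,0,44],[0,0,0,0,0,0,44],[0,0,0,0,0,0,44]]]' 
```

```text
time_s: 48.1
eef_pos: [557.4, -177.1, 6.8]
ee_rot: [-0.0, 0.754, -0.656, 0.001]
force: [1.0, -0.0, -2.2]
grip_width: 0.585
grip_force: 62.7
shift [-0.03  0.03  0.93] turn [-0.01 -0.    0.03] | at [ 557.4 -177.1    6.8] yaw -172.1 j6 2.5 t 48.1 grip 50.0 63 F [ 1.  -0.  -2.2]
time_s: 48.95
eef_pos: [557.0, -176.8, -2.8]
ee_rot: [-0.0, 0.754, -0.657, 0.0]
force: [-0.1, 0.4, -1.2]
grip_width: 0.587
grip_force: 62.7
```

```bash

python3 -m crank '[[[0,0,0.1,0,0,0,44],[0,0,0.1,0,0,0,44],[0,0,0.04,0,0,0,44],[0,0,0,0,0,0,44],[0,0,0,0,0,0,44],[0,0,0,0,0,0,44],[0,0,0,0,0,0,44],[0,0,0,0,0,0,44]]]'
python3 -m crank '[[[0,0,0.08,0,0,0,44],[0,0,0.08,0,0,0,44],[0,0,0.06,0,0,0,44],[0,0,0.04,0,0,0,44],[0,0,0,0,0,0,44],[0,0,0,0,0,0,44],[0,0,0,0,0,0,44],[0,0,0,0,0,0,44]]]'
```

```text
time_s: 49.75
eef_pos: [557.0, -176.8, -8.8]
ee_rot: [-0.0, 0.754, -0.657, 0.0]
force: [0.1, -0.0, -1.4]
grip_width: 0.587
grip_force: 62.7
time_s: 50.55
eef_pos: [557.0, -176.8, -15.3]
ee_rot: [-0.0, 0.754, -0.657, 0.0]
force: [-0.2, -0.9, -1.5]
grip_width: 0.582
grip_force: 62.7
```

Down without contact; I'll release with a small opening, lift and move clear.

```bash

python3 -m crank '[[[0,0,0.04,0,0,0,44],[0,0,0,0,0,0,52],[0,0,0,0,0,0,56],[0,0,0,0,0,0,60],[0,0,0,0,0,0,60],[0,0,0,0,0,0,60],[0,0,-0.2,0,0,0,60],[0,0,-0.5,0,0,0,60]]]'
python3 -m crank '[[[0,0,-1,0,0,0,60],[0,0,-1,0,0,0,60],[0,0,-1,0,0,0,60],[0,0,-1,0,0,0,60],[0,1,-0.5,0,0,0,60],[0,1,0,0,0,0,60],[0,1,0,0,0,0,60],[0,1,0,0,0,0,60]]]'
python3 -m crank '[[[0.9,0.5,0,0,0,0,60],[0.9,0.5,0,0,0,0,60],[0.9,0.5,0,0,0,0,60],[0.9,0.5,0,0,0,0,60],[0.9,0.5,0,0,0,0,60],[0.9,0.5,0,0,0,0,60],[0,0,0,0,0,0,60],[0,0,0,0,0,0,60]]]'
python3 - <<'E'
from h import *
t=capture('top');cv2.imwrite('pics/top11.png',t);b=capture('side');cv2.imwrite('pics/side11.png',b)
A=cv2.resize(t[130:235,360:500],(400,300),interpolation=2)
B=cv2.resize(b[122:197,313:413],(400,300),interpolation=2)
cv2.imwrite('pics/f11.png',np.hstack([A,B]))
E
```

```text
time_s: 51.35
eef_pos: [556.4, -176.5, 1.0]
ee_rot: [0.0, 0.754, -0.657, -0.001]
force: [-0.1, -0.2, -0.3]
grip_width: 0.703
grip_force: 0.0
time_s: 52.15
eef_pos: [457.0, -190.7, 114.8]
ee_rot: [-0.0, 0.754, -0.656, 0.001]
force: [0.2, -0.2, 0.7]
grip_width: 0.705
grip_force: 0.0
time_s: 52.95
eef_pos: [402.2, -334.7, 114.3]
ee_rot: [-0.0, 0.754, -0.657, 0.0]
force: [0.5, 0.5, 0.3]
grip_width: 0.705
grip_force: 0.0
```

View pics/f11.png

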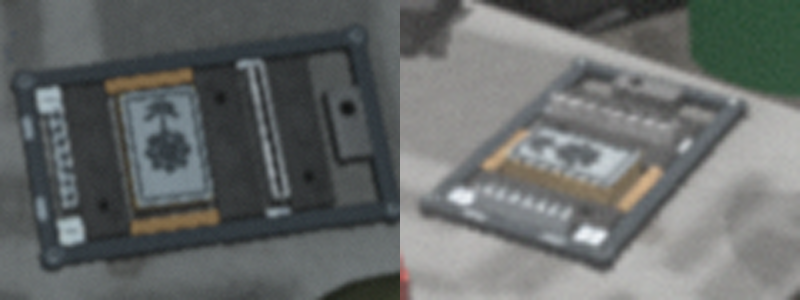

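```bash
python3 - <<'E'
from h import *
def c(n,cam,pts,z,s,o):
    Q=np.array([ch(ray(cam,np.array(p)/s+o-.35,z)) for p in pts]); print(n,Q.tolist(),Q.mean(0).round(1))
c("quoin","top",[(327,90),(358,84),(370,156),(338,161)],17,2.857,[360,130])
c("gap","top",[(305,55),(347,51),(378,200),(335,207)],10.5,2.857,[360,130])
g=cv2.cvtColor(cv2.imread("pics/top11.png"),6)
for v in range(150,206,3): print(v,g[v,464:494])
E
```

```text
quoin [[26.3, -125.1], [27.6, -148.4], [-26.2, -146.0], [-26.6, -122.4]] [   0.3 -135.5]
gap [[56.1, -116.7], [54.8, -147.9], [-57.7, -147.5], [-58.4, -115.7]] [  -1.3 -132. ]
150 [43 45 49 53 64 73 76 77 79 80 83 86 83 83 86 84 77 62 46 45 56 59 55 56
 58 69 77 82 84 86]
153 [52 51 52 57 73 76 78 80 79 82 84 83 82 83 84 80 81 73 52 35 48 54 57 55
 56 62 75 83 85 84]
156 [53 52 50 53 62 76 81 83 82 84 82 84 80 83 84 85 82 81 68 48 43 52 56 55
 58 58 63 75 79 82]
159 [52 52 51 52 56 70 79 85 84 84 83 81 81 82 83 84 82 84 74 55 50 51 57 58
 52 54 58 63 74 79]
162 [51 48 51 49 49 64 77 81 72 60 68 78 84 86 85 89 88 89 90 86 83 77 65 57
 56 56 52 63 74 81]
165 [53 57 56 50 53 55 65 71 57 42 54 76 89 91 85 71 58 53 55 68 81 80 74 60
 58 55 55 55 65 77]
168 [58 56 56 52 54 52 60 70 72 50 40 60 85 89 74 48 28 22 25 35 57 80 84 68
 57 59 55 55 56 70]
171 [57 57 56 56 56 54 53 60 71 62 47 48 72 90 94 89 82 76 80 79 77 83 87 80
 66 56 59 56 54 61]
174 [56 56 60 57 56 52 51 58 68 73 56 43 51 78 95 94 88 88 86 84 82 83 85 80
 72 60 59 56 55 54]
177 [51 55 54 51 56 52 52 51 60 76 75 50 42 63 84 9
[... 218 characters left out ...]
7
 76 70 62 57 57 56]
186 [55 54 52 52 56 52 52 53 48 52 64 74 72 58 46 42 44 49 49 48 49 49 49 52
 52 42 36 49 58 60]
189 [52 54 48 43 42 46 47 49 50 48 55 65 79 80 81 78 82 84 89 86 85 84 85 85
 80 66 43 41 53 57]
192 [52 51 40 30 26 35 42 49 46 49 50 61 76 84 86 83 83 79 82 82 82 81 81 85
 84 75 53 38 48 55]
195 [55 53 54 52 51 49 48 44 46 45 48 53 64 78 84 84 85 86 82 84 81 81 81 83
 81 83 74 50 38 50]
198 [52 53 56 54 58 57 49 50 51 52 54 53 60 70 79 87 85 85 86 84 85 83 81 87
 87 88 83 66 46 43]
201 [52 54 51 49 48 49 49 42 42 38 43 45 52 65 76 80 73 75 73 72 69 67 64 62
 61 60 60 59 51 52]
204 [46 46 50 53 53 57 55 53 56 56 57 57 58 57 57 58 57 59 55 58 60 57 58 55
 55 56 55 56 56 55]
```

```bash
python3 -c "
from rig import *
print(sense()['time_s']); print(finish_job())"
```

```text
53.05
the job is handed in; nothing more can be done
None
```

The job is handed in at 53 s: the type line, ornament line and picture block stand in their places, and the quoin was laid in its gap last, about 3.5 mm right of the gap's middle by the top view (8 mm allowed); the hand-in returned no verdict.

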